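# Zero the portion gauge and hold its stop at the marked portion

### The job

Get the portion-cutting board ready for the cook. With the stop still latched home, turn the dial's bezel until its red zero mark lies under the black hand; then pinch the black grip so that its red lock button is squeezed in, draw the stop arm out until the hand stands at the blue portion clip on the dial, and finish while holding the grip firmly and still there, because the arm springs back if let go. Leave the yellow and the dark brown sauce bottle at the left and the salt shaker undisturbed.

Things in the scene. Friction and masses are not known exactly. Their poses are not given: they have to be found in the camera images.
- board: White chopping board, 240 (x) x 340 (y) x 10 mm, fixed, with the portion gauge along its far edge. Origin: centre of underside; x away from the robot, y left, z up. In this frame (mm): steel outer tube along y at x 80, y 22 to 169, top z 42, dial on it at y 95; the stop arm slides out towards -y with the black grip and a green stop plate (x -35 to 40, z to 56).
- knife_guide (a point): Top middle of the fixed grey knife guide between tube and stop plate: two upright cheeks, 99 mm long (board x -35 to 64), 12 mm over both (board y 22 to 35), top 62 mm above the table.
- bezel (a joint): Knurled steel bezel of the dial, 56 mm diameter, 16 mm high (66 to 82 mm above the table), vertical axis, free all round; below it a 42 mm case. It carries the white face, red zero mark and blue clip. Rad, positive clockwise from above; 0 = zero mark points along the board's +x, as the hand does with the arm home. Starts at -1.2 to -0.45, range -3 to 3; stays where left (0.03 N m).
- dial_center (a point): Point on the dial's axis at half the bezel's height, 74 mm above the table.
- zero_mark (a point): Point on the bezel's red zero mark, 18.5 mm from the dial's axis.
- needle_tip (a point): Tip of the black dial hand, 18.5 mm from the dial's axis. The hand is geared to the arm: it points along the board's +x with the arm home and turns clockwise (from above) one full turn per 200 mm of arm travel.
- clip_tip (a point): Tip of the blue portion clip, 18.5 mm from the dial's axis. The clip sits on the bezel's rim and turns with it, at a portion of 57 to 108 mm (1.8 to 3.4 rad clockwise from the red zero mark), different each time.
- stop_arm (a joint): Travel of the stop arm out of the tube, m, along the board's -y: 0 = home (stop plate at the knife guide), range 0 to 0.13. Starts latched at home. A spring pulls it home with 4 to 5.5 N; if let go outside it springs back only to about 24 mm, where the lug meets the keeper; squeeze the button to let it home.
- grip_center (a point): Middle of the black grip on the stop arm, 66 mm above the table (top 91 mm), moving with the arm. It is 42 mm long (board y) and is pinched from above across the board's x: one finger on the red button (-x side, towards the robot), one on the ribbed back (+x side); 31 mm wide over the released button, 25.5 mm squeezed.
- lock_button (a joint): Red lock button, 26 x 36 mm, on the robot's side of the grip. m: 0 = out, 0.0055 = fully in; 4 N to start it, 8 N fully in. Pushed in beyond 0.004 it frees the latch, which holds the arm only at home.
- salt_shaker: Salt shaker, 44 x 90 mm, standing on the near left part of the board; not to be disturbed. Origin at the centre of its foot.
- sauce_mustard: Yellow squeeze bottle, 56 x 199 mm, standing left of the board; not to be disturbed. Origin at the centre of its foot.
- sauce_teriyaki: Dark brown squeeze bottle, 58 x 190 mm, standing left of the board; not to be disturbed. Origin at the centre of its foot.

How it is judged (in metres and radians):
On the way, in this order (a step that is already met when the one before it is completed fails the run):
1. the bezel is turned so that its red zero mark lies under the hand, with the arm still home (value of joint bezel between -0.1 and 0.1 rad and value of joint stop_arm below 0.004 m), for 0.3 s.
2. the lock button is squeezed in at the grip with the arm still home (value of joint lock_button above 0.004 m and value of joint stop_arm below 0.01 m and contact force between the fingers and stop_arm above 3 N), for 0.1 s.
At the end, for the whole second after the job is handed in: The gripper holds the stop arm still (fingers press on it with more than 8 N) with the hand's tip within 2.5 mm of the blue clip's tip (about 4 mm of arm travel), the arm out more than 50 mm, and the bezel still within 0.12 rad of zero (horizontal distance between needle_tip and clip_tip below 0.0025 m and value of joint bezel between -0.12 and 0.12 rad and value of joint stop_arm above 0.05 m and velocity of joint stop_arm between -0.01 and 0.01 m/s and contact force between the fingers and stop_arm above 8 N); the arm keeps its last pose, push and grip.
It fails at once if the salt shaker is knocked over or shifted by more than 25 mm (distance of salt_shaker from where it was at the start of the episode above 0.025 m or angle between salt_shaker's own z axis and vertical above 0.35 rad).
It fails at once if the yellow bottle is knocked over or shifted by more than 25 mm (distance of sauce_mustard from where it was at the start of the episode above 0.025 m or angle between sauce_mustard's own z axis and vertical above 0.35 rad).
It fails at once if the brown bottle is knocked over or shifted by more than 25 mm (distance of sauce_teriyaki from where it was at the start of the episode above 0.025 m or angle between sauce_teriyaki's own z axis and vertical above 0.35 rad).
It also fails if it takes over 51 s, if anything falls off the work surface, if the arm or the gripper's body presses on something with over 40 N, if the wrist force passes 120 N, or if a joint passes its speed limit or range.

### The arm

A 6-joint arm with a two-finger parallel gripper is mounted at the origin on a cart in front of the work surface, level with it; the furniture and walls round the work are solid. World frame = base frame: x ahead of the robot, y to its left, z up, the work surface at z = 0. Lengths are in m, angles in degrees, forces in N, time in s.
With the tool pointing down it reaches from about 0.375 to 0.9 m from the base axis. Payload 3.1 kg.
Tool frame: the origin (TCP) lies midway between the tips of the shut fingers; the grasp point (between the pads) lies 19 mm behind it; z points along the fingers, y is the line along which they close (so a half turn about z gives the same grasp; the last joint's range is limited). The gripper opens to 87 mm and grips with 3 to 60 N. Pads are 19 mm wide; open, the fingers measure 117 mm over their backs; the gripper's body (75 mm by 190 mm) begins 51 mm behind the grasp point.
Start: joints at [-75.43, 30.224, 82.088, -0, 67.689, -10.227], TCP at [0.262, -0.567, 0.223] pointing down, gripper open.
Joint ranges: [-176.69, 176.69], [-43.24, 126.21], [12.49, 139.97], [-82, 262], [0, 151.66], [-163.58, 163.58]. Speed limits (degrees/s): [159.86, 159.86, 180, 180, 180, 180].

### API

Orientations are given as a 3x3 rotation matrix whose columns are the frame's x, y, z axes.
In Python, from rig import read_state, optics, bot gives the robot as it stands. The module is installed in compiled form; this text tells all that it offers.
- The arm moves only by the tool send_rows, never from a script. Its argument "commands" is a list of rows, each a list of 7 numbers: the turn, a rotation vector about the tool's x, y, z in units of 5 degrees (1.0 is 5 degrees), then the shift along the tool's x, y, z in units of 30 mm (1.0 is 30 mm), then the opening, from 0 (shut) to 1 (fully open). In form: [[rx, ry, rz, tx, ty, tz, gripper], ...]. A call has 1 to 20 rows; each row is the pose to reach, as a shift and turn from the pose commanded when the call began, along the tool's axes at that moment; what a row does not reach only later rows make up. A row lasts 1/12 s, in which the tool goes at most 41.7 mm and 7.16 degrees, less where a joint would pass 70% of its speed; a pose out of reach is approached as far as the arm can. A call with a gripper value outside its range is refused whole. The fingers move at their own pace and stop on an object; the grip force is fixed at half the most. Time passes only in rows, so rows that repeat a pose let the fingers close. It gives the time, the measured TCP pose, the force, the opening and the grip force at its end, in the units of the state.
- read_state(): the state, without advancing time (a new reading comes with each control period).
- optics.capture(name): name is "side" or "top" or "wrist"; returns a dict with "image" (420x560x3 uint8, blue, green, red), "intrinsics" (3x3 intrinsics, pixels), "extrinsics" (4x4, takes a point from world to camera coordinates); the wrist camera has in their place "T_tool_cam" (4x4, takes a point from camera to tool coordinates, whose origin is the TCP and whose axes are the flange's). Camera axes: x right, y down, z forward; pixel columns grow to the right and rows downward; lengths in m; the calibration is good to about 2 mm. A picture is of the moment at which its call begins: read the wrist's pose just before it. There is no depth.
- bot.hand_in(): hands the job in; it is judged then, once.
The state is a dict: "time_s": time; "joint_positions": joint angles; "qvel": joint speeds; "tau": joint torques, N m; "position": TCP position; "tcp_rot": TCP orientation; "force": force on the tool from outside, world axes, zero at the start; "moment": the same for the moment, N m; "opening": opening from 0.0 (shut) to 1.0 (fully open); "grasp_force": force on a finger pad.
Only numpy, scipy, OpenCV 4.12 (cv2) and the standard library are available. Lean on these libraries where they do the work, as an engineer would, in place of code of your own. Each camera call takes 0.05 s, during which the arm holds its last target. There are 200 camera calls.

## Working session

There is one attempt and no reset: what is moved stays moved. The work goes in short steps, Python scripts to look and compute and a tool call to move; the robot and the scene stay as the last step left them, time stands still between calls to the robot, and variables do not carry over. Pictures are saved under pics/ and viewed, at most 10 in all, crops included, and the job is handed in when it is done.

Besides the shell and the picture viewer there is one more tool, called after ">>>" as name(argument=value, ...) on one line, values as JSON. send_rows: Moves the arm, as the interface text tells. Its arguments: {"type":"object","properties":{"commands":{"type":"array","items":{"type":"array","items":{"type":"number"}}}},"required":["commands"]}

```bash
mkdir -p pics; python3 - <<'E'
from rig import read_state, optics
import cv2,pickle
s=read_state(); print({k:s[k] for k in('time_s','position','tcp_rot','opening','force')})
for n in('side','top'):
    c=optics.capture(n); cv2.imwrite(f'pics/{n}0.png',c['image']); pickle.dump(c,open(n+'.pkl','wb')); print(n,c['intrinsics'],c['extrinsics'])
E
```

```text
{'time_s': 0.0, 'position': array([ 0.26197257, -0.56664982,  0.22156403]), 'tcp_rot': array([[ 9.07794361e-01,  4.19415168e-01, -5.60733827e-04],
       [ 4.19415381e-01, -9.07792027e-01,  2.09115866e-03],
       [ 3.68033962e-04, -2.13352243e-03, -9.99997656e-01]]), 'opening': 1.0016929614324435, 'force': array([0.27207537, 0.09847425, 0.26467296])}
side [[524.15719127   0.         280.27224802]
 [  0.         524.15719127 209.02138414]
 [  0.           0.           1.        ]] [[ 0.99847408 -0.05369245  0.01290844 -0.49185619]
 [-0.02238197 -0.60716977 -0.79425684  0.19682886]
 [ 0.05048321  0.79275595 -0.60744502  0.83343904]
 [ 0.          0.          0.          1.        ]]
top [[494.5826419    0.         284.56851737]
 [  0.         494.5826419  204.83370839]
 [  0.           0.           1.        ]] [[-0.0641402  -0.99794012 -0.00124952  0.20380445]
 [-0.97582034  0.06298058 -0.20930387  0.51049903]
 [ 0.20895143 -0.01220548 -0.97784985  0.87644142]
 [ 0.          0.          0.          1.        ]]
```

View pics/top0.png

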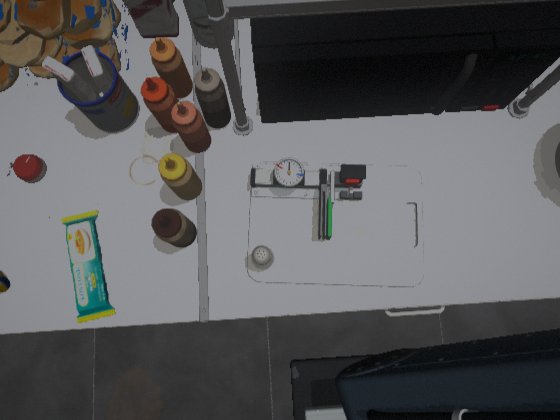

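View pics/side0.png

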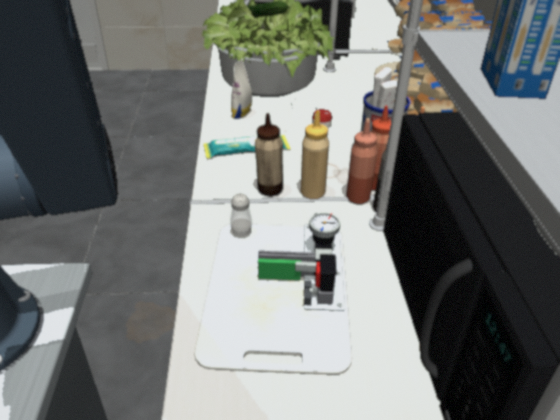

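```bash
cat > h.py <<'E'
import numpy as np
def ray(c,u,v,z):
    K,E=np.array(c['intrinsics']),np.array(c['extrinsics']); R,t=E[:3,:3],E[:3,3]
    o=-R.T@t; d=R.T@np.linalg.solve(K,[u,v,1]); return o+d*(z-o[2])/d[2]
def proj(c,p):
    K,E=np.array(c['intrinsics']),np.array(c['extrinsics']); q=K@(E[:3,:3]@p+E[:3,3]); return q[:2]/q[2]
E
python3 - <<'E'
import pickle,cv2,numpy as np
from h import *
t=pickle.load(open('top.pkl','rb'));s=pickle.load(open('side.pkl','rb'))
for n,c,uv,z in [('corners',t,(251,165),.01),('c',t,(422,167),.01),('c',t,(424,287),.01),('c',t,(248,281),.01),('dial',t,(289,172),.082),('dialside',s,(324,223),.082),('grip',t,(352,174),.091),('gripside',s,(326,258),.091),('pole',t,(242,128),0),('micro bl',t,(258,121),0),('salt',t,(262,254),.09),('must',t,(174,165),.19),('teri',t,(167,222),.18)]:
    print(n,ray(c,*uv,z).round(4))
a=cv2.resize(t['image'][140:300,235:435],None,fx=4,fy=4,interpolation=cv2.INTER_CUBIC)[:360]
b=cv2.resize(s['image'][200:320,240:380],None,fx=2,fy=2,interpolation=cv2.INTER_CUBIC)
d=cv2.resize(t['image'][152:192,264:314],None,fx=9,fy=9,interpolation=cv2.INTER_CUBIC)[:, :]
im=np.zeros((600,800,3),np.uint8); im[:360]=a; im[360:600,:280]=b; d=cv2.resize(d,(300,240));im[360:,300:600]=d
cv2.imwrite('pics/z1.png',im)
E
```

```text
corners [0.6179 0.232  0.01  ]
c [ 0.5916 -0.1099  0.01  ]
c [ 0.3552 -0.0847  0.01  ]
c [0.388  0.2493 0.01  ]
dial [0.5781 0.1588 0.082 ]
dialside [0.578  0.1545 0.082 ]
grip [0.5643 0.0442 0.091 ]
gripside [0.5685 0.0535 0.091 ]
pole [0.7015 0.2471 0.    ]
micro bl [0.7146 0.2134 0.    ]
salt [0.4286 0.2166 0.09  ]
must [0.5713 0.3478 0.19  ]
teri [0.4796 0.3628 0.18  ]
```

View pics/z1.png

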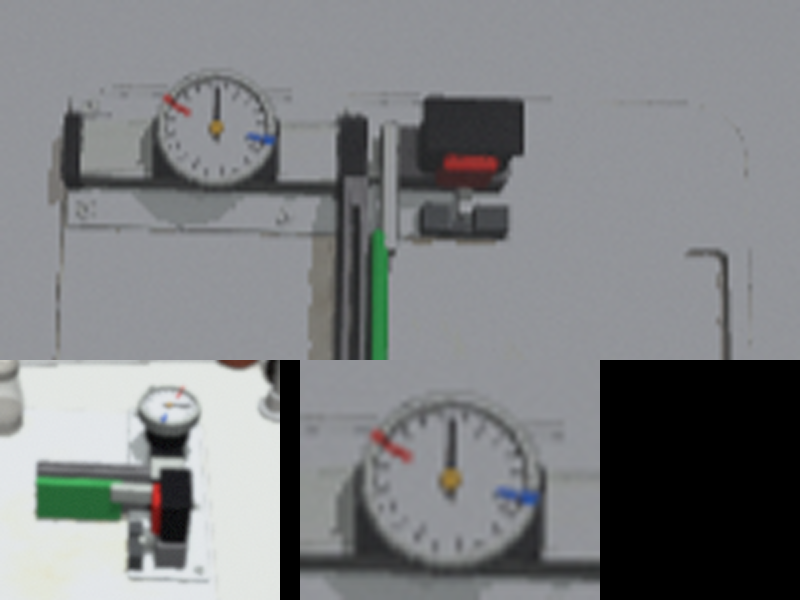

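```bash
cat >> h.py <<'E'
def goto(pos,yaw,s):
    """rows units for target TCP pos with tool y axis at world yaw (deg), tool pointing down"""
    from scipy.spatial.transform import Rotation as Ro
    R=np.array(s['tcp_rot']); a=np.radians(yaw); y=np.array([np.cos(a),np.sin(a),0]); z=np.array([0,0,-1.]); T=np.c_[np.cross(y,z),y,z]
    r=Ro.from_matrix(R.T@T).as_rotvec(degrees=True)/5; t=R.T@(np.array(pos)-s['position'])/.03
    print('rot',r.round(2),'shift',t.round(3))
E
python3 - <<'E'
import pickle
from h import *
from rig import read_state
t=pickle.load(open('top.pkl','rb'))
P=lambda x,y,z=.082:ray(t,264+(x-300)/6,152+(y-360)/6,z)
c=P(450,479)
ang=lambda p:np.degrees(np.arctan2(*(p-c)[1::-1]))
print(c)
for n,q in dict(hand=(453,418),ro=(375,434),ri=(411,459),bo=(537,497),bi=(497,491)).items(): print(n,ang(P(*q)).round(1),np.hypot(*(P(*q)-c)[:2]).round(4))
Q=lambda x,y,z:ray(t,235+x/4,140+y/4,z)
print('grip corners',[Q(*q,.091).round(4) for q in((424,97),(523,98),(523,157),(422,153))])
goto([.578,.157,.2],-5,read_state())
E
```

```text
[0.57838197 0.15873142 0.082     ]
hand -6.5 0.0196
ro 54.4 0.0273
ri 58.3 0.0136
bo -105.8 0.0274
bi -108.5 0.015
grip corners [array([0.5841, 0.0627, 0.091 ]), array([0.5807, 0.0173, 0.091 ]), array([0.5528, 0.0201, 0.091 ]), array([0.5576, 0.0659, 0.091 ])]
rot [ -0.02  -0.02 -12.04] shift [ 19.679 -17.482   0.763]
```

>>> send_rows(commands=[[0, 0, -12.04, 19.68, -17.48, 0.76, 1], [0, 0, -12.04, 19.68, -17.48, 0.76, 1], [0, 0, -12.04, 19.68, -17.48, 0.76, 1], [0, 0, -12.04, 19.68, -17.48, 0.76, 1], [0, 0, -12.04, 19.68, -17.48, 0.76, 1], [0, 0, -12.04, 19.68, -17.48, 0.76, 1], [0, 0, -12.04, 19.68, -17.48, 0.76, 1], [0, 0, -12.04, 19.68, -17.48, 0.76, 1], [0, 0, -12.04, 19.68, -17.48, 0.76, 1], [0, 0, -12.04, 19.68, -17.48, 0.76, 1], [0, 0, -12.04, 19.68, -17.48, 0.76, 1], [0, 0, -12.04, 19.68, -17.48, 0.76, 1], [0, 0, -12.04, 19.68, -17.48, 0.76, 1], [0, 0, -12.04, 19.68, -17.48, 0.76, 1], [0, 0, -12.04, 19.68, -17.48, 0.76, 1], [0, 0, -12.04, 19.68, -17.48, 0.76, 1], [0, 0, -12.04, 19.68, -17.48, 0.76, 1], [0, 0, -12.04, 19.68, -17.48, 0.76, 1], [0, 0, -12.04, 19.68, -17.48, 0.76, 1], [0, 0, -12.04, 19.68, -17.48, 0.76, 1]])

```text
time_s: 1.77
position: [0.5806, 0.1629, 0.1994]
tcp_rot: [[0.082, 0.997, 0.004], [0.997, -0.082, 0.003], [0.004, 0.003, -1.0]]
force: [0.4, 0.2, 1.1]
opening: 0.995
grasp_force: 0.0
```

```bash
cat >> h.py <<'E'
def wrist(name):
    from rig import read_state, optics
    import cv2,pickle
    s=read_state(); c=optics.capture('wrist'); M=np.eye(4); M[:3,:3]=s['tcp_rot']; M[:3,3]=s['position']
    c['extrinsics']=np.linalg.inv(M@np.array(c['T_tool_cam'])); cv2.imwrite(f'pics/{name}.png',c['image']); pickle.dump(c,open(name+'.pkl','wb')); return s,c
E
python3 - <<'E'
from h import *
s,c=wrist('w1'); print(s['time_s'],s['position'],s['qvel'],s['joint_positions'],s['tcp_rot']); print(c['T_tool_cam'])
for p in([.578,.157,.082],[.568,.043,.091]): print(proj(c,np.array(p)))
E
```

```text
1.7667 [0.58060689 0.16291132 0.19938418] [-4.60985821 -1.96208946  4.81831902 -4.85430597  1.05888339 -4.0394778 ] [ 4.97377548 29.94847517 86.92689082  0.20214439 62.90178817  9.5611863 ] [[ 0.08156891  0.99666118  0.00360493]
 [ 0.99666065 -0.08158141  0.00346639]
 [ 0.00374891  0.00331014 -0.99998749]]
[[ 2.80973858e-06 -9.66682332e-01 -2.55979041e-01  6.96255830e-02]
 [ 9.99999207e-01 -3.19605628e-04  1.21793897e-03  1.16793019e-03]
 [-1.25917243e-03 -2.55978841e-01  9.66681565e-01 -1.62073072e-01]
 [ 0.00000000e+00  0.00000000e+00  0.00000000e+00  1.00000000e+00]]
[270.5527225  213.56992696]
[270.17060425 338.66207748]
```

View pics/w1.png

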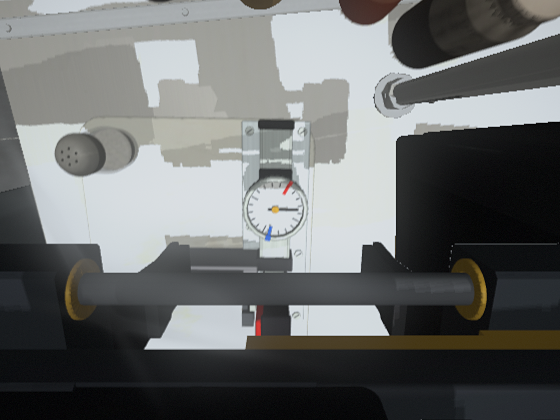

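```bash
cat >> h.py <<'E'
def dial(c,r=36,z=.082):
    """measure centre (circle), red, blue, hand world angles (deg) by colour"""
    import cv2
    u0,v0=proj(c,np.array([.5785,.158,z])); im=c['image'].astype(int); b,g,rr=im[...,0],im[...,1],im[...,2]
    V,U=np.mgrid[:420,:560]; near=np.hypot(U-u0,V-v0)<r+8
    m={'gold':(rr-b>50)&(g-b>15)&(rr>120),'red':(rr-g>60)&(rr-b>50)&(abs(g-b)<40),'blue':(b-rr>60)}
    P={k:ray(c,U[x&near].mean(),V[x&near].mean(),z) for k,x in m.items() if (x&near).any()}
    o=P['gold']; print('centre',o.round(4))
    for k in P:
        d=P[k]-o; print(k,(m[k]&near).sum(),np.degrees(np.arctan2(d[1],d[0])).round(1),np.hypot(*d[:2]).round(4))
    gray=cv2.cvtColor(c['image'],6).astype(float); th=np.radians(np.arange(-180,180,1.))
    v=[np.mean([gray[int(round(q[1])),int(round(q[0]))] for q in (proj(c,o+np.array([np.cos(a),np.sin(a),0])*R) for R in np.arange(.006,.016,.001))]) for a in th]
    i=int(np.argmin(v)); w=[j for j in range(360) if v[j]<v[i]+25]; print('hand',[int(np.degrees(th[j])) for j in w])
E
python3 - <<'E'
import pickle
from h import *
c=pickle.load(open('w1.pkl','rb')); dial(c); dial(pickle.load(open('top.pkl','rb')),r=20)
# grip: red button
im=c['image'].astype(int); 
import cv2
print(ray(c,275.5,209,.082))
cv2.imwrite('pics/w1z.png',cv2.resize(c['image'][160:240,235:315],None,fx=7,fy=7,interpolation=cv2.INTER_CUBIC))
E
```

```text
centre [0.582  0.1604 0.082 ]
gold 41 0.0 0.0
red 46 56.9 0.0214
blue 56 -109.2 0.0228
hand [-6, -5, -4, -3, -2]
centre [0.58   0.1592 0.082 ]
gold 7 0.0 0.0
red 8 58.5 0.0211
blue 6 -110.1 0.0227
hand [-10, -9, -8, -7, -6, -5, -4, -3, -2]
[0.58248254 0.16061873 0.082     ]
```

View pics/w1z.png

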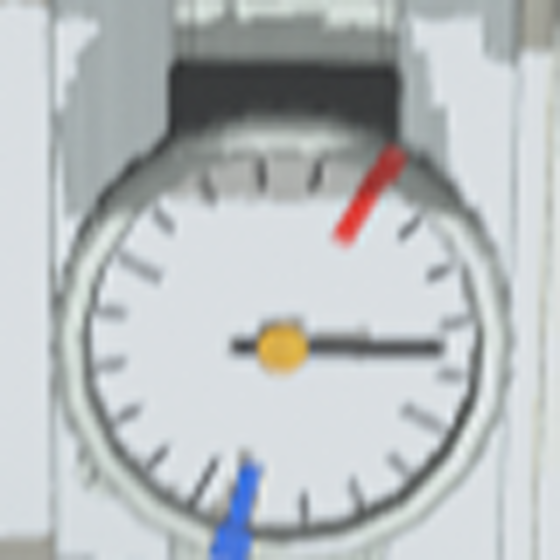

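>>> send_rows(commands=[[0, 0, 0, 0, 0, 0, 1], [0, 0, 0, 0, 0, 0, 1], [0, 0, 0, 0, 0, 0, 1], [0, 0, 0, 0, 0, 0, 1]])

```text
time_s: 2.15
position: [0.5778, 0.1548, 0.1998]
tcp_rot: [[0.089, 0.996, -0.0], [0.996, -0.089, -0.0], [-0.0, -0.0, -1.0]]
force: [0.4, 0.6, -0.0]
opening: 1.002
grasp_force: 0.0
```

```bash
python3 - <<'E'
from h import *
s,c=wrist('w2'); print(s['position']); dial(c); goto([.580,.159,.055],-4.3,s)
E
```

```text
[0.57780307 0.15482524 0.19983288]
centre [0.5823 0.1612 0.082 ]
gold 43 0.0 0.0
red 45 56.4 0.0213
blue 58 -108.8 0.0225
hand [-6, -5, -4, -3]
rot [-0.01  0.   -0.16] shift [0.146 0.063 4.828]
```

>>> send_rows(commands=[[0, 0, -0.16, 0.17, 0.09, 1.2, 1], [0, 0, -0.16, 0.17, 0.09, 2.4, 1], [0, 0, -0.16, 0.17, 0.09, 3.6, 1], [0, 0, -0.16, 0.17, 0.09, 4.4, 1], [0, 0, -0.16, 0.17, 0.09, 4.83, 1], [0, 0, -0.16, 0.17, 0.09, 4.83, 1], [0, 0, -0.16, 0.17, 0.09, 4.83, 0.8], [0, 0, -0.16, 0.17, 0.09, 4.83, 0.6], [0, 0, -0.16, 0.17, 0.09, 4.83, 0.5], [0, 0, -0.16, 0.17, 0.09, 4.83, 0.5], [0, 0, -0.16, 0.17, 0.09, 4.83, 0.5], [0, 0, -0.16, 0.17, 0.09, 4.83, 0.5]])

```text
time_s: 3.2
position: [0.5807, 0.1613, 0.0556]
tcp_rot: [[0.073, 0.997, -0.001], [0.997, -0.073, 0.0], [0.0, -0.001, -1.0]]
force: [3.6, -0.7, 5.2]
opening: 0.631
grasp_force: 30.4
```

>>> send_rows(commands=[[0, 0, 0.6, 0, 0, 0, 0.5], [0, 0, 1.8, 0, 0, 0, 0.5], [0, 0, 3.0, 0, 0, 0, 0.5], [0, 0, 4.2, 0, 0, 0, 0.5], [0, 0, 5.4, 0, 0, 0, 0.5], [0, 0, 6.6, 0, 0, 0, 0.5], [0, 0, 7.8, 0, 0, 0, 0.5], [0, 0, 9.0, 0, 0, 0, 0.5], [0, 0, 10.2, 0, 0, 0, 0.5], [0, 0, 11.2, 0, 0, 0, 0.5], [0, 0, 11.9, 0, 0, 0, 0.5], [0, 0, 12.2, 0, 0, 0, 0.5], [0, 0, 12.2, 0, 0, 0, 0.5], [0, 0, 12.2, 0, 0, 0, 0.5], [0, 0, 12.2, 0, 0, 0, 0.5]])

```text
time_s: 4.45
position: [0.5812, 0.161, 0.0557]
tcp_rot: [[0.907, 0.42, -0.0], [0.42, -0.907, -0.0], [-0.0, 0.0, -1.0]]
force: [-2.4, -1.0, 6.8]
opening: 0.634
grasp_force: 30.0
```

```bash
python3 - <<'E'
from h import *
from rig import optics,read_state
import pickle
s=read_state();print(s['position'],s['tcp_rot'][:,1],np.degrees(np.arctan2(s['tcp_rot'][1][1],s['tcp_rot'][0][1])),s['force'],s['opening'],s['moment'])
E
```

```text
[0.58115093 0.1610487  0.05567799] [ 4.20286201e-01 -9.07391582e-01  1.63147467e-04] -65.14734175697987 [-2.37383316 -1.01567676  6.83546416] 0.6335672346951765 [-0.11384807  0.43666962  0.01614484]
```

>>> send_rows(commands=[[0, 0, 0, 0, 0, 0, 0.75], [0, 0, 0, 0, 0, 0, 0.85], [0, 0, 0, 0, 0, 0, 0.9], [0, 0, 0, 0, 0, -0.6, 0.9], [0, 0, 0, 0, 0, -1.8, 1], [0, 0, -1, 0, 0, -3.0, 1], [0, 0, -2.3, 0, 0, -4.2, 1], [0, 0, -3.6, 0, 0, -4.83, 1], [0, 0, -4.9, 0, 0, -4.83, 1], [0, 0, -6.2, 0, 0, -4.83, 1], [0, 0, -7.5, 0, 0, -4.83, 1], [0, 0, -8.8, 0, 0, -4.83, 1], [0, 0, -10.1, 0, 0, -4.83, 1], [0, 0, -11.2, 0, 0, -4.83, 1], [0, 0, -12.2, 0, 0, -4.83, 1], [0, 0, -12.2, 0, 0, -4.83, 1], [0, 0, -12.2, 0, 0, -4.83, 1], [0, 0, -12.2, 0, 0, -4.83, 1]])

```text
time_s: 5.95
position: [0.5813, 0.1612, 0.1996]
tcp_rot: [[0.075, 0.997, -0.0], [0.997, -0.075, 0.0], [0.0, -0.0, -1.0]]
force: [0.1, -0.5, -0.1]
opening: 0.999
grasp_force: 0.0
```

```bash
python3 - <<'E'
from h import *
import cv2
s,c=wrist('w3'); print(s['time_s'],s['position']); dial(c)
cv2.imwrite('pics/w3z.png',cv2.resize(c['image'][170:250,235:315],None,fx=7,fy=7,interpolation=cv2.INTER_CUBIC))
E
```

```text
5.95 [0.58129347 0.16123146 0.19958655]
centre [0.5823 0.1611 0.082 ]
gold 41 0.0 0.0
red 33 -3.8 0.0216
blue 64 -168.9 0.0223
hand [-6, -5, -4, -3]
```

View pics/w3z.png

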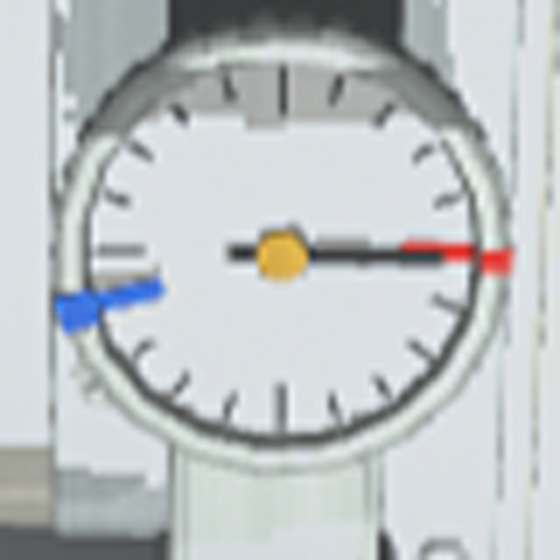

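```bash
python3 - <<'E'
from h import *
from rig import read_state
import pickle
from scipy.optimize import least_squares
t=pickle.load(open('top.pkl','rb'));s=pickle.load(open('side.pkl','rb'))
def tri(a,b):
    r=least_squares(lambda p:np.r_[proj(t,p)-a,proj(s,p)-b],[.56,.05,.05]); return r.x.round(4),r.fun.round(1)
# keeper centre, grip top far-right corner
print(tri((351,195.5),(307.5,292.5)))
print('dial',tri((289.3,172),(324,223.5)))
b=read_state(); goto([.571,.043,.12],-4.3,b); goto([.571,.043,.052],-4.3,b)
E
```

```text
(array([0.5395, 0.04  , 0.0261]), array([-0.1, -0.4, -0.3,  0.1]))
dial (array([0.5789, 0.1581, 0.078 ]), array([ 0. ,  0.1,  0.1, -0. ]))
rot [-0. -0.  0.] shift [-3.955 -0.047  2.654]
rot [-0. -0.  0.] shift [-3.955 -0.047  4.921]
```

>>> send_rows(commands=[[0, 0, 0, -1.0, 0, 0, 1], [0, 0, 0, -2.2, -0.02, 0, 0.8], [0, 0, 0, -3.3, -0.04, 0, 0.7], [0, 0, 0, -3.95, -0.05, 0.4, 0.7], [0, 0, 0, -3.95, -0.05, 1.4, 0.7], [0, 0, 0, -3.95, -0.05, 2.5, 0.7], [0, 0, 0, -3.95, -0.05, 3.6, 0.7], [0, 0, 0, -3.95, -0.05, 4.5, 0.7], [0, 0, 0, -3.95, -0.05, 4.92, 0.7], [0, 0, 0, -3.95, -0.05, 4.92, 0.7], [0, 0, 0, -3.95, -0.05, 4.92, 0.7]])

```text
time_s: 6.92
position: [0.5709, 0.0431, 0.0516]
tcp_rot: [[0.074, 0.997, -0.001], [0.997, -0.074, 0.0], [0.0, -0.001, -1.0]]
force: [0.8, 0.0, 0.6]
opening: 0.701
grasp_force: 0.0
```

```bash
python3 - <<'E'
from h import *
import cv2
from rig import optics
t=optics.capture('top')['image'][130:230,240:400]; s=optics.capture('side')['image'][190:330,230:400]
im=np.zeros((600,800,3),np.uint8); im[:250,:400]=cv2.resize(t,(400,250)); im[:,400:]=0
im[:330,400:800]=cv2.resize(s,(400,330)); w,c=wrist('w4'); im[300:600,:400]=cv2.resize(c['image'],(400,300)); cv2.imwrite('pics/g.png',im); print(w['position'],w['force'])
E
```

```text
[0.5722773  0.04305164 0.05326727] [ 0.43870599 -0.38921492 -0.66895872]
```

View pics/g.png

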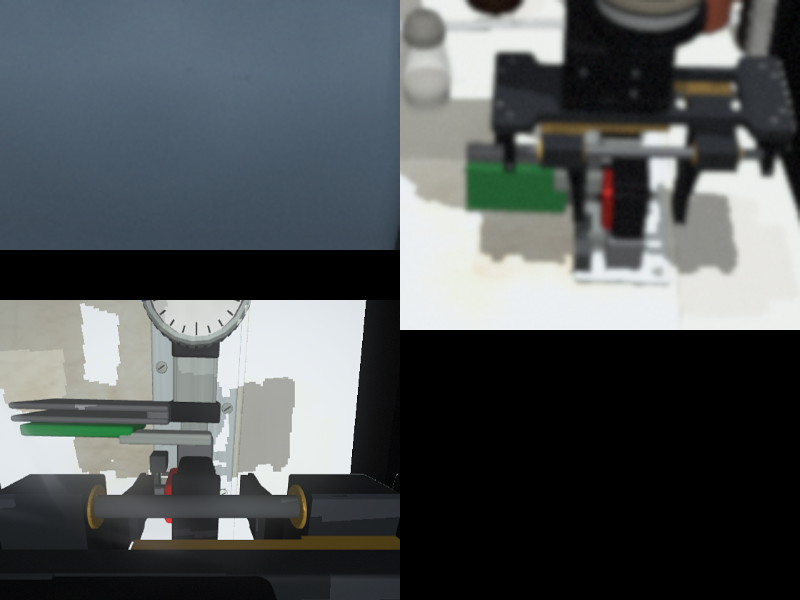

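Fingers straddle the grip and red button (side crop, grip at about (625,200), fingers at (580,180) and (680,190)). I'll squeeze now.

>>> send_rows(commands=[[0, 0, 0, 0, 0, 0, 0.55], [0, 0, 0, 0, 0, 0, 0.4], [0, 0, 0, 0, 0, 0, 0.3], [0, 0, 0, 0, 0, 0, 0.15], [0, 0, 0, 0, 0, 0, 0.15], [0, 0, 0, 0, 0, 0, 0.15], [0, 0, 0, 0, 0, 0, 0.15], [0, 0, 0, 0, 0, 0, 0.15], [0, 0, 0, 0, 0, 0, 0.15], [0, 0, 0, 0, 0, 0, 0.15]])

```text
time_s: 7.9
position: [0.5713, 0.0432, 0.0521]
tcp_rot: [[0.074, 0.997, 0.0], [0.997, -0.074, 0.0], [0.0, 0.0, -1.0]]
force: [1.3, 0.5, 0.5]
opening: 0.297
grasp_force: 30.0
```

>>> send_rows(commands=[[0, 0, 0, -0.1, 0, 0, 0.15], [0, 0, 0, -0.3, 0, 0, 0.15], [0, 0, 0, -0.55, 0, 0, 0.15], [0, 0, 0, -0.8, 0, 0, 0.15], [0, 0, 0, -1.05, 0, 0, 0.15], [0, 0, 0, -1.3, 0, 0, 0.15], [0, 0, 0, -1.55, 0, 0, 0.15], [0, 0, 0, -1.8, 0, 0, 0.15], [0, 0, 0, -2.05, 0, 0, 0.15], [0, 0, 0, -2.3, 0, 0, 0.15], [0, 0, 0, -2.55, 0, 0, 0.15], [0, 0, 0, -2.8, 0, 0, 0.15], [0, 0, 0, -2.95, 0, 0, 0.15], [0, 0, 0, -3.05, 0, 0, 0.15], [0, 0, 0, -3.05, 0, 0, 0.15], [0, 0, 0, -3.05, 0, 0, 0.15], [0, 0, 0, -3.05, 0, 0, 0.15]])

```text
time_s: 9.32
position: [0.5625, -0.047, 0.0521]
tcp_rot: [[0.074, 0.997, -0.004], [0.997, -0.074, 0.002], [0.002, -0.004, -1.0]]
force: [-2.5, 5.2, 4.1]
opening: 0.301
grasp_force: 30.0
```

```bash
python3 - <<'E'
from h import *
import cv2
from rig import optics
w,c=wrist('w5'); t=optics.capture('top'); print(w['position'],w['force'],w['opening'],w['grasp_force'],proj(c,np.array([.581,.160,.082])))
im=np.zeros((600,800,3),np.uint8); im[:300,:400]=cv2.resize(c['image'],(400,300))
im[:320,400:]=cv2.resize(t['image'][152:192,264:314],(400,320),interpolation=cv2.INTER_CUBIC)
u,v=proj(c,np.array([.581,.160,.082])).astype(int); z=c['image'][max(v-50,0):v+50,u-60:u+60]; im[320:600,:336]=cv2.resize(z,(336,280),interpolation=cv2.INTER_CUBIC)
s=optics.capture('side'); im[330:590,410:790]=cv2.resize(s['image'][200:250,290:363],(380,260),interpolation=cv2.INTER_CUBIC)
cv2.imwrite('pics/e.png',im)
for q in((c,36),(t,20)):
    try: dial(*q)
    except Exception as e: print(e)
E
```

```text
[ 0.56245705 -0.04704529  0.05207805] [-2.54154313  5.21735552  4.08386435] 0.3005638561208261 29.960616105236113 [ 282.00889599 -409.78516772]
'gold'
centre [0.5794 0.1589 0.082 ]
gold 9 0.0 0.0
red 11 -2.5 0.0203
blue 12 -171.3 0.0222
hand [-177, -176, -175, -174, -173, -172, -171, -170, -169, -168, -167]
```

View pics/e.png

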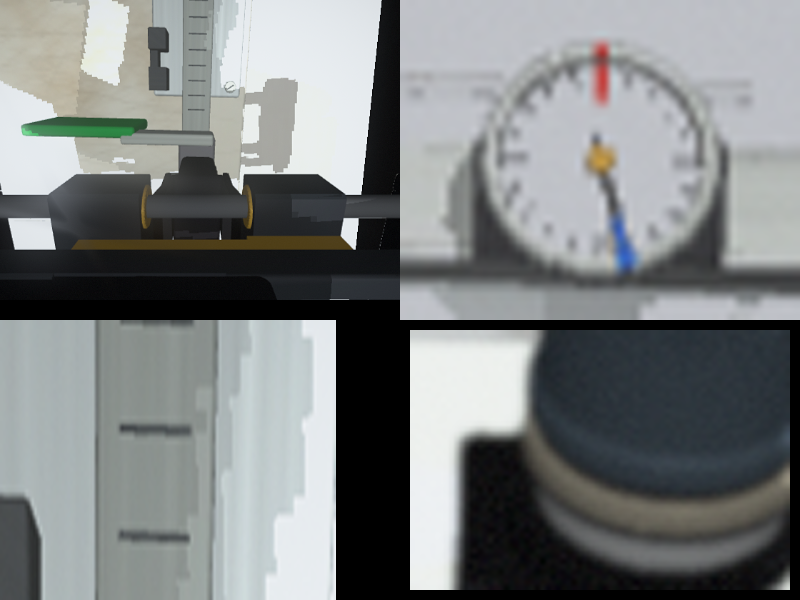

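The top crop shows the hand on the blue clip, short by about 1 mm. I'll trim it and hold.

>>> send_rows(commands=[[0, 0, 0, -0.03, 0, 0, 0.15], [0, 0, 0, -0.03, 0, 0, 0.15], [0, 0, 0, -0.03, 0, 0, 0.15], [0, 0, 0, -0.03, 0, 0, 0.15], [0, 0, 0, -0.03, 0, 0, 0.15], [0, 0, 0, -0.03, 0, 0, 0.15], [0, 0, 0, -0.03, 0, 0, 0.15], [0, 0, 0, -0.03, 0, 0, 0.15]])

```text
time_s: 10.13
position: [0.5624, -0.0477, 0.0521]
tcp_rot: [[0.073, 0.997, -0.004], [0.997, -0.073, 0.002], [0.002, -0.004, -1.0]]
force: [-2.8, 4.4, 3.8]
opening: 0.3
grasp_force: 30.0
```

```bash
python3 - <<'E'
from h import *
import cv2
from rig import optics,read_state
t=optics.capture('top'); s=read_state(); print(s['position'],s['qvel'].round(2),s['grasp_force']); dial(t,20)
cv2.imwrite('pics/f.png',cv2.resize(t['image'][157:187,274:304],(600,600),interpolation=cv2.INTER_CUBIC))
E
```

```text
[ 0.56240131 -0.04768676  0.05208904] [-0.12 -0.05  0.06 -0.06  0.01 -0.06] 29.963251494336873
centre [0.5794 0.1589 0.082 ]
gold 9 0.0 0.0
red 10 -2.8 0.0197
blue 12 -171.3 0.0222
hand [-177, -176, -175, -174, -173, -172, -171, -170]
```

View pics/f.png

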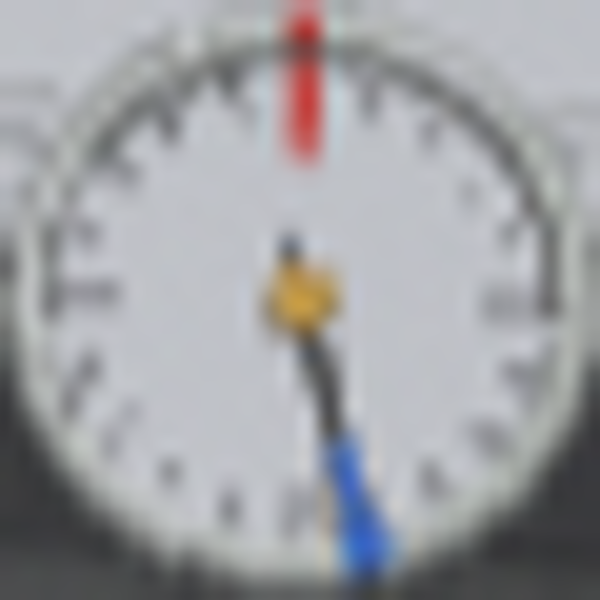

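The hand lies under the blue clip at (345,450) and the red mark points along +x at (303,100). Handing in.

```bash
python3 -c "
from rig import bot
print(bot.hand_in())"
```

```text
the job is handed in; nothing more can be done
None
```

I handed the job in at about 10 s of the 51 s limit, with no result reported back: the red zero mark was set under the hand, then the arm drawn out about 91 mm to the blue clip and held there at 30 N, and I sent no moves near the bottles or shaker.

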